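# Sweep the round blanks through the gate

## Task

Using only the fingertips as a pusher, sweep the three round steel blanks across the sorting tray and through the narrow gate, one at a time, so that each drops into the slot behind it; let one fall before the next follows. Do not lift or carry anything, and leave the hexagon nut, the brass bush and the things around the tray where they are.

Things in the scene. Friction and masses are not known exactly. Their poses are not given: they have to be found in the camera images.
- tray: Fixed grey sorting tray with a flat dark steel top 85 mm above the bench; 290 mm along its x (+-145), 330 mm along its y (-185 to +145 mm). Origin: on the bench at x = y = 0; z up; +y is the sweep direction, from the open area to gate and slot. Fences 4 mm thick stand 20 mm above the top all round its edge. Its place and heading vary.
- gate (a point): Middle of the gate at the level of the tray's top, at (0, 53, 85) mm of the tray. Two funnel fences (4 mm thick, 20 mm high) run from the side fences at (+-141, -30) mm of the tray to (+-27, +55) mm; the clear gap between their ends, along the tray's x, is about 50 mm: one blank at a time. The slot's edge is 2 mm beyond this point.
- slot (a point): Middle of the slot's floor, at (0, 88, 4) mm of the tray. The slot is a pit in the tray's top right behind the gate: x -42 to +42 mm, y +55 to +121 mm of the tray, upright walls, floor 4 mm above the bench, so 81 mm deep. A blank pushed past its edge by half tips in.
- blank_a: One of three equal round solid discs of bright steel, 36 mm diameter, 14 mm thick, about 0.11 kg, lying flat on the tray's steel top in the sorting area, free to slide. Origin: the disc's centre (7 mm above the face it lies on); its z is the disc's axis.
- blank_b: One of three equal round solid discs of bright steel, 36 mm diameter, 14 mm thick, about 0.11 kg, lying flat on the tray's steel top in the sorting area, free to slide. Origin: the disc's centre (7 mm above the face it lies on); its z is the disc's axis.
- blank_c: One of three equal round solid discs of bright steel, 36 mm diameter, 14 mm thick, about 0.11 kg, lying flat on the tray's steel top in the sorting area, free to slide. Origin: the disc's centre (7 mm above the face it lies on); its z is the disc's axis.
- nut: Hexagon nut of bright steel, 36 mm across flats, 42 mm across corners, 20 mm high, loose on the tray among the blanks (any of the four places in a shallow arc about 140 mm from the gate may be the nut's). Origin: centre of its underside, z up.
- bush: Flanged brass bush, 32 mm diameter at the foot, 30 mm high, standing loose on the tray's steel top in the corner outside the funnel, beside the slot. Origin: centre of its underside.
- oil: Grey plastic oil bottle, 56 mm diameter, 150 mm high, standing on the bench left of the tray. Origin: centre of its underside.
- jar: Glass jar, 64 mm diameter, 75 mm high, on the bench left of the tray. Origin: centre of its underside.
- wrench: Steel wrench, 200 mm long, lying on the bench right of the tray. Origin: under its middle; x along it.
- hammer: Hammer, 280 mm long, lying on the bench left of the tray. Origin: under its middle; x along it.
- offcut: Offcut of steel angle, 50 by 50 by 50 mm, on the bench right of the tray. Origin: centre of its underside.

How it is judged:
By the outcome, as a careful person would: the job done as asked, in the order asked, and still so for the second after the job is handed in, with the robot touching nothing.
It also fails if it takes over 61 s, if anything falls off the work surface, if the arm or the gripper's body presses on something with over 40 N, if the wrist force passes 120 N, or if a joint passes its speed limit or range.

## Robot

A 7-joint arm with a two-finger parallel gripper is mounted at the origin on the work surface. World frame = base frame: x ahead of the robot, y to its left, z up, the work surface at z = 0. Lengths are in m, angles in rad, forces in N, time in s.
With the tool pointing down it reaches from about 0.4 to 0.85 m from the base axis. Payload 10.4 kg.
Tool frame: the origin (TCP) lies midway between the tips of the shut fingers; the grasp point (between the pads) lies 19 mm behind it; z points along the fingers, y is the line along which they close (so a half turn about z gives the same grasp; the last joint's range is limited). The gripper opens to 87 mm and grips with 3 to 60 N. Pads are 19 mm wide; open, the fingers measure 117 mm over their backs; the gripper's body (75 mm by 190 mm) begins 51 mm behind the grasp point.
Start: joints at [1.304, 0.332, -0.065, 1.46, 0.022, 1.35, -0.088], TCP at [0.151, -0.607, 0.223] pointing down, gripper open.
Joint ranges: [-2.6, 2.6], [-0.5, 2.12], [-1.47, 1.34], [0.16, 2.42], [-1.27, 4.41], [0.06, 2.06], [-2.6, 2.6]. Speed limits (rad/s): [2.22, 2.22, 2.79, 2.79, 3.14, 3.14, 3.14].

## Interface

Orientations are given as a unit quaternion [x, y, z, w].
In Python, from bench import r gives the robot as it stands.
- The arm moves only by the tool move_arm, never from a script. Its argument "targets" is a list of rows, each a list of 3 entries, a list of its own where there are three numbers: the shift along the tool's x, y, z in cm, then the turn, a rotation vector about the tool's x, y, z in rad, then the opening in per cent of the stroke, from 0 (shut) to 100 (fully open). In form: [[[x, y, z], [wx, wy, wz], gripper], ...]. A call has 1 to 20 rows; each row shifts and turns the commanded pose from where the row before left it, along the tool's axes as they then stand; what a row does not reach is not made up. A row lasts 1/8 s, in which the tool goes at most 62.5 mm and 10.7 degrees, less where a joint would pass 70% of its speed; a pose out of reach is approached as far as the arm can. A call with a gripper value outside its range is refused whole. The fingers move at their own pace and stop on an object; "grip_force" is the grip in N (left out, the last holds). Time passes only in rows, so rows that do not move let the fingers close. It gives the time, the measured TCP pose, the force, the opening and the grip force at its end, in the units of the state.
- r.read_state(): the state, without advancing time (a new reading comes with each control period).
- r.camera(name): name is "scene" or "top"; returns a dict with "image" (420x560x3 uint8, blue, green, red), "vertical_fov" (degrees; the focal length in pixels is half the picture's height over the tangent of half this angle, whatever the lens; pixels are square), "cx", "cy" (the principal point, pixels), "k1" (the pictures are not rectified: a ray, as slopes to the right and down, at radius r is drawn at 1 + k1 r^2 times it, then the intrinsics apply), "cam_to_world" (4x4, takes a point from camera to world coordinates). Camera axes: x right, y down, z forward; pixel columns grow to the right and rows downward; lengths in m; the calibration is good to about 2 mm. A picture is of the moment at which its call begins. There is no depth.
- r.close_job(): hands the job in; it is judged then, once.
The state is a dict: "time": time; "joint_positions": joint angles; "joint_vel": joint speeds; "joint_torque": joint torques, N m; "ee_pos": TCP position; "eef_rot": TCP orientation; "ft_force": force on the tool from outside, world axes, zero at the start; "torque": the same for the moment, N m; "width": finger opening in m; "grip_force": force on a finger pad.
Only numpy, scipy, OpenCV 4.12 (cv2) and the standard library are available. Lean on these libraries where they do the work, as an engineer would, in place of code of your own. Each camera call takes 0.05 s, during which the arm holds its last target. There are 200 camera calls.

## Working session

There is one attempt and no reset: what is moved stays moved. The work goes in short steps, Python scripts to look and compute and a tool call to move; the robot and the scene stay as the last step left them, time stands still between calls to the robot, and variables do not carry over. Pictures are saved under pics/ and viewed, at most 10 in all, crops included, and the job is handed in when it is done.

Besides the shell and the picture viewer there is one more tool, called after "Call:" in YAML: its name, and indented under it one key for each argument. move_arm: Moves the arm, as the interface text tells. Its arguments: {"type":"object","properties":{"targets":{"type":"array"},"grip_force":{"type":"number"}},"required":["targets"]}

```bash
mkdir -p pics; ls; python3 - <<'E'
from bench import r
import cv2
s=r.read_state();print(s)
for n in("top","scene"):
    c=r.camera(n);cv2.imwrite(f"pics/{n}0.png",c["image"]);print(n,c["vertical_fov"],c["cx"],c["cy"],c["k1"],c["cam_to_world"])
E
```

```text
pics
{'time': 0.0, 'joint_positions': array([ 1.3044496 ,  0.33288279, -0.06470442,  1.46095123,  0.02159237,
        1.34992489, -0.0885406 ]), 'joint_vel': array([-0.00226552,  0.00010516, -0.00095953,  0.00141407, -0.00096285,
        0.0007316 , -0.00141049]), 'joint_torque': array([-1.63628938e-04, -6.23260689e+01,  2.46443687e-02, -3.89908791e+01,
       -6.14030496e-02,  3.96119140e-02,  1.91668914e-04]), 'ee_pos': array([ 0.15073874, -0.60613524,  0.22174241]), 'eef_rot': array([ 9.92583387e-01,  1.21563473e-01, -1.19488233e-04, -7.25732227e-04]), 'ft_force': array([-0.075497  ,  0.70193389,  1.15853357]), 'torque': array([-0.03876416, -0.03414902, -0.05096703]), 'grip_force': 0.0, 'width': 0.08715906852635365}
top 56.68136222218697 281.2023504161694 206.1708820849321 -0.08041832480015848 [[ 0.02851725 -0.99638044  0.08007992  0.44799247]
 [-0.99905486 -0.03103942 -0.03042921 -0.00713319]
 [ 0.03280471 -0.07913648 -0.99632388  1.18329198]
 [ 0.          0.          0.          1.        ]]
scene 53.842438305036566 276.1504873950594 205.99587635939866 0.0016585603630650538 [[ 0.4523214   0.71467072 -0.53352706  1.07104877]
 [ 0.89173603 -0.37218189  0.25746359 -0.297625  ]
 [-0.01456742 -0.59222159 -0.80564346  0.88131503]
 [ 0.          0.          0.          1.        ]]
```

View pics/top0.png

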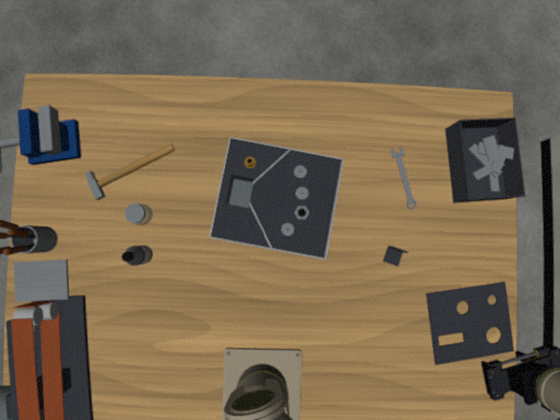

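View pics/scene0.png

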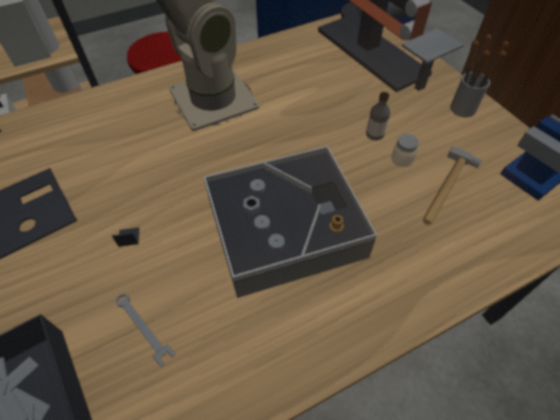

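The top view shows the tray with corners near (230,138), (342,158), (326,258) and (211,238), and the slot at (241,193). The blanks are near (300,172), (302,193) and (288,229), the nut at (302,212), with a dark hole, and the bush at (250,162). The scene view agrees: the nut is second from the robot's side.

```bash
cat > h.py <<'E'
import numpy as np, cv2
from scipy.optimize import least_squares
def cam(c):
    H=c["image"].shape[0]; f=H/2/np.tan(np.radians(c["vertical_fov"]/2)); return f,np.array(c["cam_to_world"])
def ray(c,u,v):
    f,T=cam(c); d=np.array([(u-c["cx"])/f,(v-c["cy"])/f]); s=d.copy()
    for _ in range(20): s=d/(1+c["k1"]*(s@s))
    return T[:3,3],T[:3,:3]@np.r_[s,1]
def at_z(c,u,v,z):
    o,d=ray(c,u,v); return (o+d*(z-o[2])/d[2])[:2]
def proj(c,P):
    f,T=cam(c); p=(np.atleast_2d(P)-T[:3,3])@T[:3,:3]; s=p[:,:2]/p[:,2:]
    s=s*(1+c["k1"]*(s**2).sum(1,keepdims=True)); return s*f+[c["cx"],c["cy"]]
def tray2w(t,p):
    x,y,a=t; p=np.atleast_2d(p); R=np.array([[np.cos(a),-np.sin(a)],[np.sin(a),np.cos(a)]])
    q=p[:,:2]@R.T+[x,y]; return np.c_[q,p[:,2]] if p.shape[1]>2 else q
def w2tray(t,p):
    x,y,a=t; R=np.array([[np.cos(a),-np.sin(a)],[np.sin(a),np.cos(a)]]); return (np.atleast_2d(p)-[x,y])@R
E
python3 - <<'E'
from bench import r
from h import *
c=r.camera("top")
# tray corners at fence top: y+ left in image, x+ up?
uv=np.array([[230,138],[342,158],[326,258],[211,238]],float)
W=np.array([at_z(c,*p,.105) for p in uv])
print(W.round(3))
# tray +y = world left(+y)=> image left; tray x: right of +y -> world +x (image up)
L=np.array([[.145,.145,.105],[.145,-.185,.105],[-.145,-.185,.105],[-.145,.145,.105]])
t=least_squares(lambda t:(proj(c,tray2w(t,L))-uv).ravel(),[.5,0,0]).x
print(t,(proj(c,tray2w(t,L))-uv).round(1))
np.save("tray.npy",t)
S=4;x0,y0=200,128
im=cv2.resize(c["image"][y0:y0+140,x0:x0+160],None,fx=S,fy=S,interpolation=cv2.INTER_CUBIC)
P=lambda l:[tuple(int(k) for k in (q-[x0,y0]+.5)*S) for q in proj(c,tray2w(t,np.array(l)))]
cv2.polylines(im,[np.array(P(L))],True,(0,255,0),1)
for l in ([[-.042,.055,.085],[.042,.055,.085],[.042,.121,.085],[-.042,.121,.085]],):cv2.polylines(im,[np.array(P(l))],True,(0,0,255),1)
for s in(-1,1):cv2.line(im,*P([[s*.141,-.03,.105],[s*.027,.055,.105]]),(255,0,0),1)
g=cv2.cvtColor(c["image"],cv2.COLOR_BGR2GRAY)
for u,v in((300,172),(302,193),(302,212),(288,229)):
    w=g[v-10:v+11,u-10:u+11].astype(float);m=(w>85).astype(np.uint8)
    n,lab,st,ce=cv2.connectedComponentsWithStats(m)
    i=1+np.argmax(st[1:,4]);k=ce[i]+[u-10,v-10]
    p=at_z(c,*k,.099); print(k.round(1),st[i,4],p.round(4),(w2tray(t,p)*1000).round(1))
    cv2.circle(im,tuple(int(q) for q in (k-[x0,y0]+.5)*S),3,(0,255,255),-1)
cv2.imwrite("pics/c1.png",im)
E
```

```text
[[ 0.723  0.11 ]
 [ 0.677 -0.208]
 [ 0.395 -0.168]
 [ 0.441  0.151]]
[ 0.56176144 -0.00926743 -0.14327565] [[-1.3 -1.2]
 [ 1.7 -0.7]
 [ 1.2  1.1]
 [-1.5  0.6]]
[299.9 171.4] 125 [ 0.6353 -0.0902] [[ 84.3 -69.6]]
[301.6 192.7] 126 [ 0.5748 -0.0964] [[ 25.3 -84.4]]
[301.3 212.1] 91 [ 0.5204 -0.097 ] [[-28.5 -92.7]]
[287.3 228.9] 134 [ 0.4722 -0.0589] [[-81.5 -61.9]]
```

View pics/c1.png

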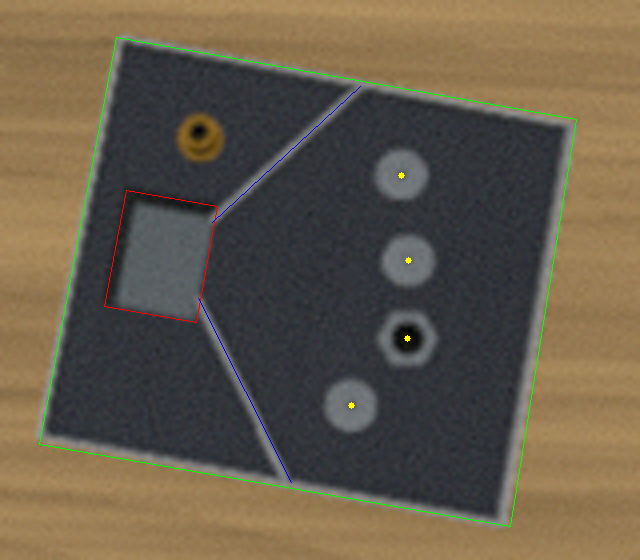

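```bash
cat >> h.py <<'E'
t=np.load("tray.npy") if __import__("os").path.exists("tray.npy") else None
def pose(s):
    q=s["eef_rot"]; return np.r_[s["ee_pos"],2*np.arctan2(q[1],q[0])]   # x,y,z,yaw of tool x (tool z down)
def rows(p,W):
    """rows (cm, rad) through world waypoints x,y,z,yaw, rounded, error carried on"""
    p=np.array(p,float); out=[]
    for w in W:
        c,s=np.cos(p[3]),np.sin(p[3]); d=np.array(w[:3])-p[:3]
        T=np.array([[c,s,0],[s,-c,0],[0,0,-1]]); sh=np.round(T@d*100,1); da=np.round((w[3]-p[3]+np.pi)%(2*np.pi)-np.pi,2)
        p[:3]+=T.T@sh/100; p[3]+=da; out.append([sh.tolist(),[0,0,round(float(-da),2)]])
    return out
def line(a,b,n): return [a+(b-a)*k/n for k in range(1,n+1)]
def wp(xy,back,z,head):
    """tool pose with disc centre xy (tray mm), TCP 'back' mm behind along heading (rad, ccw from tray +x)"""
    q=np.array(xy)-back*np.array([np.cos(head),np.sin(head)]); return np.r_[tray2w(t,[q/1000])[0],z,head+t[2]]
def bez(P,s):
    P=np.array(P,float); from math import comb
    n=len(P)-1; c=sum(comb(n,i)*s**i*(1-s)**(n-i)*P[i] for i in range(n+1))
    d=sum(comb(n-1,i)*s**i*(1-s)**(n-1-i)*(P[i+1]-P[i]) for i in range(n)); return c,np.arctan2(d[1],d[0])
E
python3 - <<'E'
from bench import r
from h import *
s=pose(r.read_state());print(s)
g=wp((25,-84),37,.15,np.pi/2);print(g)
for x in rows(s,line(s,g,14)):print(x)
E
```

```text
[ 0.15080361 -0.60623724  0.22196325  0.2438212 ]
[ 0.56922818 -0.13259726  0.15        1.42752068]
[[3.7, -2.6, 0.5], [0, 0, -0.08]]
[[3.9, -2.2, 0.5], [0, 0, -0.09]]
[[4.1, -1.9, 0.5], [0, 0, -0.08]]
[[4.3, -1.6, 0.6], [0, 0, -0.09]]
[[4.3, -1.1, 0.5], [0, 0, -0.08]]
[[4.5, -0.9, 0.5], [0, 0, -0.09]]
[[4.4, -0.4, 0.5], [0, 0, -0.08]]
[[4.6, -0.1, 0.5], [0, 0, -0.09]]
[[4.5, 0.4, 0.5], [0, 0, -0.08]]
[[4.4, 0.7, 0.5], [0, 0, -0.09]]
[[4.4, 1.1, 0.6], [0, 0, -0.08]]
[[4.3, 1.4, 0.5], [0, 0, -0.08]]
[[4.1, 1.8, 0.5], [0, 0, -0.09]]
[[4.0, 2.2, 0.5], [0, 0, -0.08]]
```

Call:
move_arm:
  targets:
    - [[3.7, -2.6, 0.5], [0, 0, -0.08], 18]
    - [[3.9, -2.2, 0.5], [0, 0, -0.09], 18]
    - [[4.1, -1.9, 0.5], [0, 0, -0.08], 18]
    - [[4.3, -1.6, 0.6], [0, 0, -0.09], 18]
    - [[4.3, -1.1, 0.5], [0, 0, -0.08], 18]
    - [[4.5, -0.9, 0.5], [0, 0, -0.09], 18]
    - [[4.4, -0.4, 0.5], [0, 0, -0.08], 18]
    - [[4.6, -0.1, 0.5], [0, 0, -0.09], 18]
    - [[4.5, 0.4, 0.5], [0, 0, -0.08], 18]
    - [[4.4, 0.7, 0.5], [0, 0, -0.09], 18]
    - [[4.4, 1.1, 0.6], [0, 0, -0.08], 18]
    - [[4.3, 1.4, 0.5], [0, 0, -0.08], 18]
    - [[4.1, 1.8, 0.5], [0, 0, -0.09], 18]
    - [[4.0, 2.2, 0.5], [0, 0, -0.08], 18]
    - [[0, 0, 0], [0, 0, 0], 18]
    - [[0, 0, 0], [0, 0, 0], 18]

```text
time: 2.15
ee_pos: [0.5692, -0.1332, 0.1502]
eef_rot: [0.757, 0.653, -0.0, -0.0]
ft_force: [-1.1, -1.8, -0.3]
width: 0.0156
grip_force: 0.0
```

Call:
move_arm:
  targets:
    - [[0, 0, 2], [0, 0, 0], 18]
    - [[0, 0, 2], [0, 0, 0], 18]
    - [[0, 0, 1.9], [0, 0, 0], 18]
    - [[0, 0, 0], [0, 0, 0], 18]

```text
time: 2.65
ee_pos: [0.5682, -0.1328, 0.0893]
eef_rot: [0.757, 0.653, -0.001, -0.001]
ft_force: [-0.3, 0.7, 0.1]
width: 0.0157
grip_force: 0.0
```

```bash
python3 - <<'E'
from bench import r
from h import *
c=r.camera("scene");S=4;x0,y0=195,140
P=lambda l:[tuple(int(k) for k in (q-[x0,y0]+.5)*S) for q in proj(c,tray2w(t,np.array(l)))]
im=cv2.resize(c["image"][y0:y0+150,x0:x0+190],None,fx=S,fy=S,interpolation=cv2.INTER_CUBIC)
a=np.linspace(0,2*np.pi,40)
for x,y in((84.3,-69.6),(25.3,-84.4),(-81.5,-61.9)):
    cv2.polylines(im,[np.array(P(np.c_[(x+18*np.cos(a))/1e3,(y+18*np.sin(a))/1e3,a*0+.099]))],True,(0,255,255),1)
cv2.polylines(im,[np.array(P([[-.042,.055,.085],[.042,.055,.085],[.042,.121,.085],[-.042,.121,.085]]))],True,(0,0,255),1)
cv2.polylines(im,[np.array(P([[.145,.145,.105],[.145,-.185,.105],[-.145,-.185,.105],[-.145,.145,.105]]))],True,(0,255,0),1)
for s in(-1,1):cv2.line(im,*P([[s*.141,-.03,.105],[s*.027,.055,.105]]),(255,0,0),1)
cv2.imwrite("pics/s2.png",im)
p=pose(r.read_state());print(p,r.read_state()["ft_force"])
B=[(25,-84),(27,-25),(0,0),(0,58)]
W=[wp((25,-84),29,.091,np.pi/2)]
for s in np.linspace(0,1,18)[1:]:
    q,h=bez(B,s); W.append(wp(q,25.6,.091,h))
for x in rows(p,W):print(x)
E
```

```text
[ 0.56905801 -0.13276654  0.09067007  1.42371696] [ 0.00417091 -0.29288306  0.18574079]
[[0.8, 0.0, -0.0], [0, 0, -0.0]]
[[1.4, 0.1, -0.0], [0, 0, -0.03]]
[[0.9, 0.1, -0.0], [0, 0, -0.05]]
[[0.9, 0.1, -0.0], [0, 0, -0.06]]
[[0.9, 0.1, -0.0], [0, 0, -0.04]]
[[0.8, 0.1, -0.0], [0, 0, -0.05]]
[[0.8, 0.1, -0.0], [0, 0, -0.03]]
[[0.8, 0.0, -0.0], [0, 0, -0.03]]
[[0.8, 0.1, -0.0], [0, 0, -0.01]]
[[0.7, -0.0, -0.0], [0, 0, -0.01]]
[[0.8, -0.1, -0.0], [0, 0, 0.01]]
[[0.8, 0.0, -0.0], [0, 0, 0.02]]
[[0.8, -0.1, -0.0], [0, 0, 0.03]]
[[0.8, -0.0, -0.0], [0, 0, 0.04]]
[[0.9, -0.1, -0.0], [0, 0, 0.05]]
[[0.9, -0.1, -0.0], [0, 0, 0.05]]
[[0.9, -0.2, -0.0], [0, 0, 0.05]]
[[1.0, -0.1, -0.0], [0, 0, 0.06]]
```

View pics/s2.png

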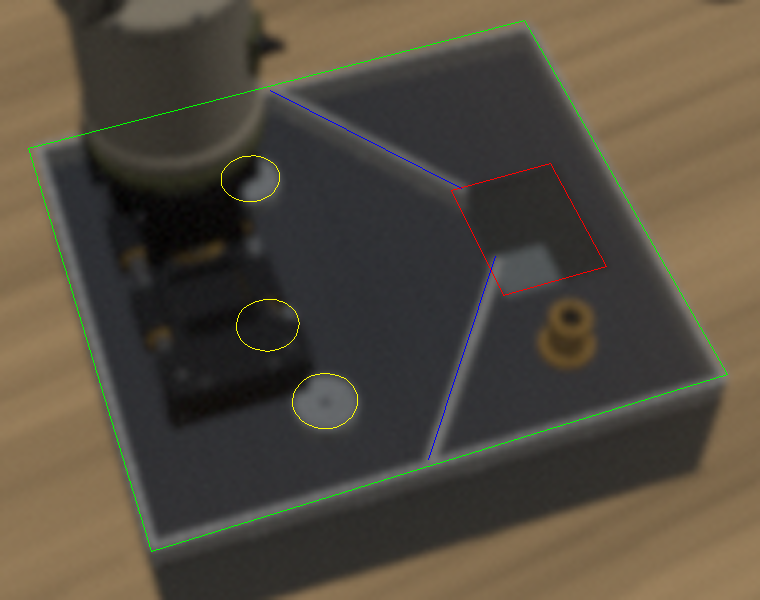

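The fingers are down clear behind the middle blank. The projected overlays lie within about 1.5 px of the blanks at crop positions (250,178) and (325,401), and also of the tray and slot.

Call:
move_arm:
  targets:
    - [[0.8, 0, 0], [0, 0, 0], 18]
    - [[1.4, 0.1, 0], [0, 0, -0.03], 18]
    - [[0.9, 0.1, 0], [0, 0, -0.05], 18]
    - [[0.9, 0.1, 0], [0, 0, -0.06], 18]
    - [[0.9, 0.1, 0], [0, 0, -0.04], 18]
    - [[0.8, 0.1, 0], [0, 0, -0.05], 18]
    - [[0.8, 0.1, 0], [0, 0, -0.03], 18]
    - [[0.8, 0, 0], [0, 0, -0.03], 18]
    - [[0.8, 0.1, 0], [0, 0, -0.01], 18]
    - [[0.7, 0, 0], [0, 0, -0.01], 18]
    - [[0.8, -0.1, 0], [0, 0, 0.01], 18]
    - [[0.8, 0, 0], [0, 0, 0.02], 18]
    - [[0.8, -0.1, 0], [0, 0, 0.03], 18]

```text
time: 4.32
ee_pos: [0.5717, -0.0215, 0.0915]
eef_rot: [0.67, 0.742, -0.0, -0.0]
ft_force: [0.3, -0.5, 1.1]
width: 0.0155
grip_force: 0.4
```

```bash
python3 - <<'E'
from bench import r
from h import *
c=r.camera("scene");S=4;x0,y0=195,140
im=cv2.resize(c["image"][y0:y0+150,x0:x0+190],None,fx=S,fy=S,interpolation=cv2.INTER_CUBIC)
cv2.imwrite("pics/s3.png",im)
s=r.read_state();p=pose(s);print(p,w2tray(t,p[:2])*1000,p[3]-t[2],s["ft_force"])
E
```

```text
[ 0.57151402 -0.02005512  0.09159329  1.6718089 ] [[11.19298574 -9.28462561]] 1.8150845516365002 [-0.10119228  0.21157927 -1.11226462]
```

View pics/s3.png

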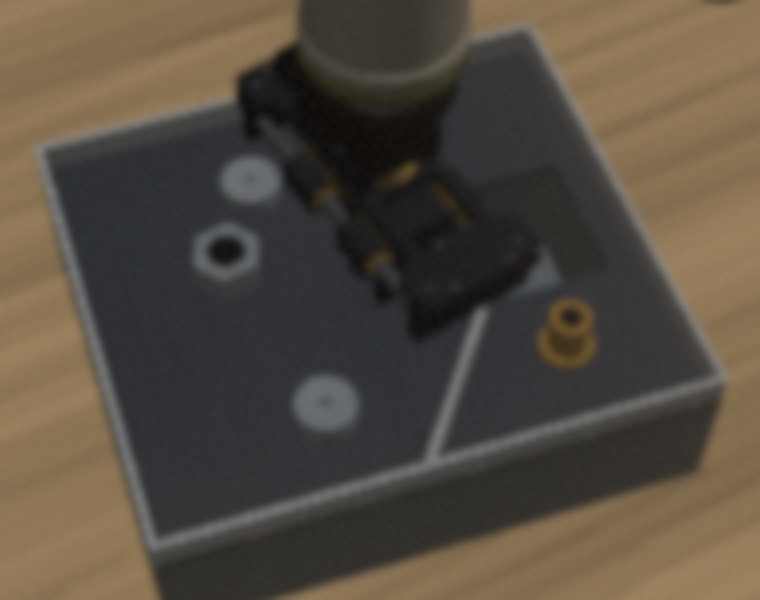

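The second blank has gone along with the fingers (hidden beneath the gripper). The nut at (226,252) and the other blanks at (250,180) and (326,402) are untouched.

Call:
move_arm:
  targets:
    - [[0.8, 0, 0], [0, 0, 0.04], 18]
    - [[0.9, -0.1, 0], [0, 0, 0.05], 18]
    - [[0.9, -0.1, 0], [0, 0, 0.05], 18]
    - [[0.9, -0.2, 0], [0, 0, 0.05], 18]
    - [[1.0, -0.1, 0], [0, 0, 0.06], 18]
    - [[0.4, 0, 0], [0, 0, 0], 18]
    - [[0, 0, 0], [0, 0, 0], 18]
    - [[-2, 0, 0], [0, 0, 0], 18]
    - [[-2, 0, -2], [0, 0, 0], 18]
    - [[-2, 0, -3], [0, 0, 0], 18]
    - [[0, 0, 0], [0, 0, 0], 18]

```text
time: 5.75
ee_pos: [0.5596, -0.0348, 0.1435]
eef_rot: [0.758, 0.652, 0.001, 0.002]
ft_force: [0.3, 0.7, -0.9]
width: 0.0157
grip_force: 0.0
```

```bash
python3 - <<'E'
from bench import r
from h import *
s=r.read_state();p=pose(s);print(p,w2tray(t,p[:2])*1000,s["ft_force"])
B=[(84,-70),(0,15),(0,58)]
h=bez(B,0)[1]
a=wp(B[0],37,.15,h);b=a.copy();b[2]=.091
W=line(p,a,8)+line(a,b,3)
for x in rows(p,W):print(x)
print()
q=W[-1];W=[wp(B[0],29,.091,h)]
for s in np.linspace(0,1,20)[1:]:
    k,h=bez(B,s); W.append(wp(k,25.6,.091,h))
for x in rows(b,W):print(x)
c=r.camera("top");S=4;x0,y0=200,128
cv2.imwrite("pics/t4.png",cv2.resize(c["image"][y0:y0+140,x0:x0+160],None,fx=S,fy=S,interpolation=cv2.INTER_CUBIC))
E
```

```text
[ 0.55955661 -0.03484211  0.14354951  1.42115321] [[  1.46947003 -25.62744531]] [ 0.34376472  0.67703658 -0.87732832]
[[-0.9, 1.4, -0.1], [0, 0, -0.1]]
[[-1.0, 1.2, -0.1], [0, 0, -0.1]]
[[-1.1, 1.2, -0.0], [0, 0, -0.09]]
[[-1.2, 1.1, -0.1], [0, 0, -0.1]]
[[-1.4, 0.9, -0.1], [0, 0, -0.1]]
[[-1.4, 0.8, -0.1], [0, 0, -0.1]]
[[-1.5, 0.6, -0.1], [0, 0, -0.1]]
[[-1.5, 0.5, -0.0], [0, 0, -0.1]]
[[0.0, 0.0, 1.9], [0, 0, 0.0]]
[[0.0, 0.0, 2.0], [0, 0, 0.0]]
[[0.0, 0.0, 2.0], [0, 0, 0.0]]

[[0.8, -0.0, 0.0], [0, 0, -0.0]]
[[1.6, -0.0, 0.0], [0, 0, 0.01]]
[[1.2, -0.1, 0.0], [0, 0, 0.02]]
[[1.1, 0.0, 0.0], [0, 0, 0.02]]
[[1.1, -0.0, 0.0], [0, 0, 0.01]]
[[1.0, -0.1, 0.0], [0, 0, 0.02]]
[[1.0, -0.0, 0.0], [0, 0, 0.02]]
[[1.0, -0.1, 0.0], [0, 0, 0.03]]
[[0.9, -0.0, 0.0], [0, 0, 0.02]]
[[0.8, -0.1, 0.0], [0, 0, 0.03]]
[[0.8, -0.0, 0.0], [0, 0, 0.04]]
[[0.8, -0.1, 0.0], [0, 0, 0.03]]
[[0.7, -0.1, 0.0], [0, 0, 0.04]]
[[0.7, -0.1, 0.0], [0, 0, 0.05]]
[[0.6, -0.1, 0.0], [0, 0, 0.05]]
[[0.6, -0.2, 0.0], [0, 0, 0.06]]
[[0.6, -0.1, 0.0], [0, 0, 0.07]]
[[0.5, -0.2, 0.0], [0, 0, 0.08]]
[[0.5, -0.2, 0.0], [0, 0, 0.08]]
[[0.5, -0.2, 0.0], [0, 0, 0.1]]
```

View pics/t4.png

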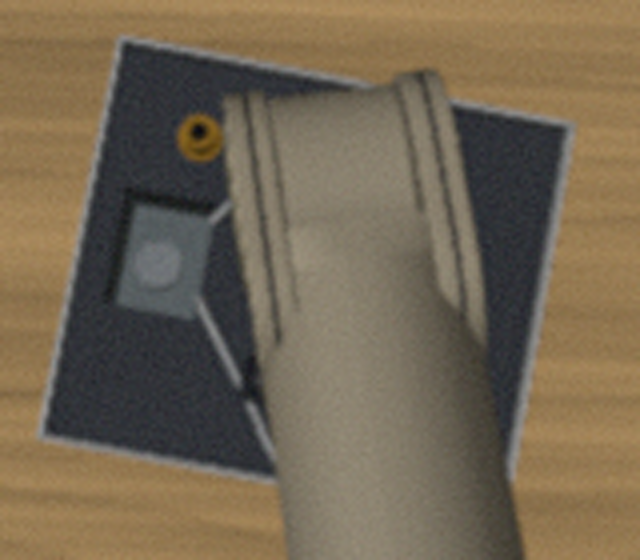

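The slot now holds one blank, at (157,264), lying flat. Next is the far blank.

Call:
move_arm:
  targets:
    - [[-0.9, 1.4, -0.1], [0, 0, -0.1], 18]
    - [[-1.0, 1.2, -0.1], [0, 0, -0.1], 18]
    - [[-1.1, 1.2, 0], [0, 0, -0.09], 18]
    - [[-1.2, 1.1, -0.1], [0, 0, -0.1], 18]
    - [[-1.4, 0.9, -0.1], [0, 0, -0.1], 18]
    - [[-1.4, 0.8, -0.1], [0, 0, -0.1], 18]
    - [[-1.5, 0.6, -0.1], [0, 0, -0.1], 18]
    - [[-1.5, 0.5, 0], [0, 0, -0.1], 18]
    - [[0, 0, 0], [0, 0, 0], 18]
    - [[0, 0, 1.9], [0, 0, 0], 18]
    - [[0, 0, 2], [0, 0, 0], 18]
    - [[0, 0, 2], [0, 0, 0], 18]
    - [[0, 0, 0], [0, 0, 0], 18]

```text
time: 7.42
ee_pos: [0.6553, -0.1173, 0.0868]
eef_rot: [0.447, 0.894, -0.0, -0.001]
ft_force: [1.2, -0.5, 0.1]
width: 0.0155
grip_force: 0.0
```

Call:
move_arm:
  targets:
    - [[0.6, 0, -0.3], [0, 0, 0], 18]
    - [[1.5, 0, 0], [0, 0, 0.01], 18]
    - [[1.2, -0.1, 0], [0, 0, 0.02], 18]
    - [[1.1, 0, 0], [0, 0, 0.02], 18]
    - [[1.1, 0, 0], [0, 0, 0.01], 18]
    - [[1.0, -0.1, 0], [0, 0, 0.02], 18]
    - [[1.0, 0, 0], [0, 0, 0.02], 18]
    - [[1.0, -0.1, 0], [0, 0, 0.03], 18]
    - [[0.9, 0, 0], [0, 0, 0.02], 18]
    - [[0.8, -0.1, 0], [0, 0, 0.03], 18]
    - [[0.8, 0, 0], [0, 0, 0.04], 18]
    - [[0.8, -0.1, 0], [0, 0, 0.03], 18]
    - [[0.7, -0.1, 0], [0, 0, 0.04], 18]
    - [[0.7, -0.1, 0], [0, 0, 0.05], 18]
    - [[0, 0, 0], [0, 0, 0], 18]

```text
time: 9.3
ee_pos: [0.5811, -0.0079, 0.0916]
eef_rot: [0.592, 0.806, 0.0, 0.0]
ft_force: [0.2, -0.1, 0.5]
width: 0.0155
grip_force: 0.0
```

```bash
python3 - <<'E'
from bench import r
from h import *
s=r.read_state();p=pose(s);hd=p[3]-t[2]
q=w2tray(t,p[:2])[0]*1000;print(q,p[2],hd,"disc~",q+25.6*np.array([np.cos(hd),np.sin(hd)]),s["ft_force"])
W=[]
B=[(84,-70),(0,15),(0,60)]
for u in np.linspace(13/19,1,9)[1:]:
    k,h=bez(B,u); W.append(wp(k,25.6,.091,h))
for x in rows(p,W):print(x)
E
```

```text
[18.9923913   4.11920328] 0.09164186516928499 2.018023600918787 disc~ [ 7.92123169 27.20143508] [ 0.1502938  -0.08382535  0.48885273]
[[0.5, -0.1, 0.1], [0, 0, 0.05]]
[[0.5, -0.1, -0.0], [0, 0, 0.05]]
[[0.4, -0.1, -0.0], [0, 0, 0.04]]
[[0.5, -0.1, -0.0], [0, 0, 0.05]]
[[0.4, -0.1, -0.0], [0, 0, 0.06]]
[[0.4, -0.2, -0.0], [0, 0, 0.06]]
[[0.4, -0.1, -0.0], [0, 0, 0.07]]
[[0.3, -0.2, -0.0], [0, 0, 0.07]]
```

Call:
move_arm:
  targets:
    - [[0.5, -0.1, 0.1], [0, 0, 0.05], 18]
    - [[0.5, -0.1, 0], [0, 0, 0.05], 18]
    - [[0.4, -0.1, 0], [0, 0, 0.04], 18]
    - [[0.5, -0.1, 0], [0, 0, 0.05], 18]
    - [[0.4, -0.1, 0], [0, 0, 0.06], 18]
    - [[0.4, -0.2, 0], [0, 0, 0.06], 18]
    - [[0.4, -0.1, 0], [0, 0, 0.07], 18]
    - [[0.3, -0.2, 0], [0, 0, 0.07], 18]
    - [[0.3, 0, 0], [0, 0, 0], 18]
    - [[0, 0, 0], [0, 0, 0], 18]
    - [[-2, 0, 0], [0, 0, 0], 18]
    - [[-2, 0, -2], [0, 0, 0], 18]
    - [[-2, 0, -3], [0, 0, 0], 18]
    - [[0, 0, 0], [0, 0, 0], 18]

```text
time: 11.05
ee_pos: [0.5596, -0.0346, 0.1426]
eef_rot: [0.758, 0.653, 0.001, 0.002]
ft_force: [0.7, 0.7, 0.4]
width: 0.0157
grip_force: 0.0
```

```bash
python3 - <<'E'
from bench import r
from h import *
s=r.read_state();p=pose(s);print(p,w2tray(t,p[:2])*1000,s["ft_force"])
B=[(-81.5,-62),(0,15),(0,60)]
h=bez(B,0)[1]
a=wp(B[0],37,.15,h);b=a.copy();b[2]=.091
for x in rows(p,line(p,a,9)+line(a,b,3)):print(x)
print(b)
c=r.camera("top");S=4;x0,y0=200,128
cv2.imwrite("pics/t5.png",cv2.resize(c["image"][y0:y0+140,x0:x0+160],None,fx=S,fy=S,interpolation=cv2.INTER_CUBIC))
E
```

```text
[ 0.55961686 -0.03461005  0.14257115  1.42216631] [[  1.49596914 -25.38915994]] [0.66397158 0.71377699 0.36028568]
[[-0.7, -1.2, -0.1], [0, 0, 0.09]]
[[-0.8, -1.2, -0.1], [0, 0, 0.09]]
[[-0.9, -1.0, -0.0], [0, 0, 0.09]]
[[-1.0, -1.0, -0.1], [0, 0, 0.09]]
[[-1.1, -0.9, -0.1], [0, 0, 0.09]]
[[-1.1, -0.8, -0.1], [0, 0, 0.09]]
[[-1.3, -0.7, -0.1], [0, 0, 0.09]]
[[-1.2, -0.6, -0.1], [0, 0, 0.09]]
[[-1.4, -0.4, -0.0], [0, 0, 0.09]]
[[0.0, -0.0, 1.9], [0, 0, -0.0]]
[[0.0, -0.0, 2.0], [0, 0, -0.0]]
[[0.0, -0.0, 2.0], [0, 0, -0.0]]
[ 0.44199628 -0.08030444  0.091       0.61373897]
```

View pics/t5.png

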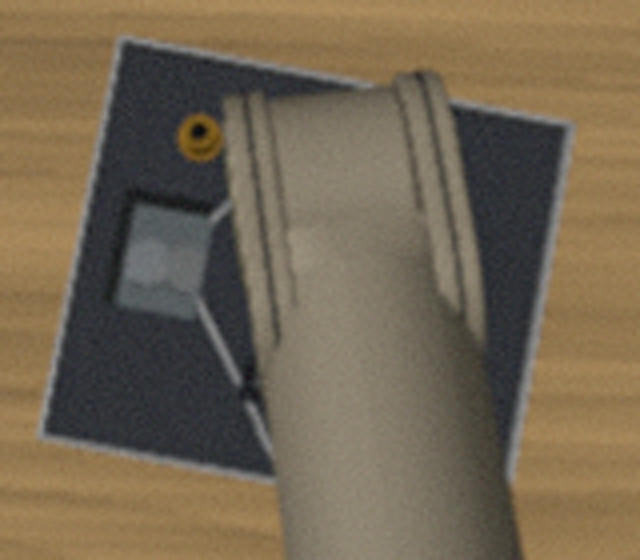

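The slot now shows two overlapping blanks, around (150,258) and (180,262). Next is the near blank.

Call:
move_arm:
  targets:
    - [[-0.7, -1.2, -0.1], [0, 0, 0.09], 18]
    - [[-0.8, -1.2, -0.1], [0, 0, 0.09], 18]
    - [[-0.9, -1.0, 0], [0, 0, 0.09], 18]
    - [[-1.0, -1.0, -0.1], [0, 0, 0.09], 18]
    - [[-1.1, -0.9, -0.1], [0, 0, 0.09], 18]
    - [[-1.1, -0.8, -0.1], [0, 0, 0.09], 18]
    - [[-1.3, -0.7, -0.1], [0, 0, 0.09], 18]
    - [[-1.2, -0.6, -0.1], [0, 0, 0.09], 18]
    - [[-1.4, -0.4, 0], [0, 0, 0.09], 18]
    - [[0, 0, 0], [0, 0, 0], 18]
    - [[0, 0, 1.8], [0, 0, 0], 18]
    - [[0, 0, 1.9], [0, 0, 0], 18]
    - [[0, 0, 1.9], [0, 0, 0], 18]
    - [[0, 0, 0], [0, 0, 0], 18]

```text
time: 12.85
ee_pos: [0.4401, -0.078, 0.0901]
eef_rot: [0.953, 0.304, -0.001, -0.001]
ft_force: [-0.3, -0.2, 0.4]
width: 0.0159
grip_force: 0.0
```

```bash
python3 - <<'E'
from bench import r
from h import *
s=r.read_state();p=pose(s);print(p,s["ft_force"])
B=[(-81.5,-62),(0,15),(0,60)]
W=[wp(B[0],29,.091,bez(B,0)[1])]
for s in np.linspace(0,1,20)[1:14]:
    k,h=bez(B,s); W.append(wp(k,25.6,.091,h))
for x in rows(p,W):print(x)
E
```

```text
[ 0.44008223 -0.07802203  0.09014207  0.61708059] [-0.30679968 -0.19458578  0.37780953]
[[0.8, 0.3, -0.1], [0, 0, 0.0]]
[[1.5, 0.0, 0.0], [0, 0, -0.01]]
[[1.1, 0.1, 0.0], [0, 0, -0.02]]
[[1.1, 0.0, 0.0], [0, 0, -0.02]]
[[1.0, 0.1, 0.0], [0, 0, -0.02]]
[[1.0, -0.0, 0.0], [0, 0, -0.02]]
[[1.0, 0.0, 0.0], [0, 0, -0.03]]
[[0.8, 0.1, 0.0], [0, 0, -0.02]]
[[0.9, 0.1, 0.0], [0, 0, -0.03]]
[[0.8, 0.0, 0.0], [0, 0, -0.03]]
[[0.8, 0.1, 0.0], [0, 0, -0.04]]
[[0.7, 0.1, 0.0], [0, 0, -0.04]]
[[0.7, 0.1, 0.0], [0, 0, -0.04]]
[[0.7, 0.1, 0.0], [0, 0, -0.05]]
```

Call:
move_arm:
  targets:
    - [[0.8, 0.3, -0.1], [0, 0, 0], 18]
    - [[1.5, 0, 0], [0, 0, -0.01], 18]
    - [[1.1, 0.1, 0], [0, 0, -0.02], 18]
    - [[1.1, 0, 0], [0, 0, -0.02], 18]
    - [[1.0, 0.1, 0], [0, 0, -0.02], 18]
    - [[1.0, 0, 0], [0, 0, -0.02], 18]
    - [[1.0, 0, 0], [0, 0, -0.03], 18]
    - [[0.8, 0.1, 0], [0, 0, -0.02], 18]
    - [[0.9, 0.1, 0], [0, 0, -0.03], 18]
    - [[0.8, 0, 0], [0, 0, -0.03], 18]
    - [[0.8, 0.1, 0], [0, 0, -0.04], 18]
    - [[0.7, 0.1, 0], [0, 0, -0.04], 18]
    - [[0.7, 0.1, 0], [0, 0, -0.04], 18]
    - [[0.7, 0.1, 0], [0, 0, -0.05], 18]
    - [[0, 0, 0], [0, 0, 0], 18]

```text
time: 14.72
ee_pos: [0.545, -0.0018, 0.0925]
eef_rot: [0.881, 0.473, 0.0, -0.0]
ft_force: [0.2, -0.3, -0.1]
width: 0.0161
grip_force: 0.0
```

```bash
python3 - <<'E'
from bench import r
from h import *
s=r.read_state();p=pose(s);hd=p[3]-t[2]
q=w2tray(t,p[:2])[0]*1000;print(q,p[2],hd,"disc~",q+25.6*np.array([np.cos(hd),np.sin(hd)]),s["ft_force"])
W=[]
B=[(-81.5,-62),(0,15),(0,60)]
for u in np.linspace(13/19,1,9)[1:]:
    k,h=bez(B,u); W.append(wp(k,25.6,.091,h))
for x in rows(p,W):print(x)
E
```

```text
[-17.64408439   5.04487895] 0.09250098338303935 1.128816357474117 disc~ [-6.69419615 28.18488645] [ 0.19555953 -0.33279744 -0.08858268]
[[0.4, -0.0, 0.2], [0, 0, -0.05]]
[[0.5, 0.1, -0.0], [0, 0, -0.04]]
[[0.4, 0.1, -0.0], [0, 0, -0.05]]
[[0.4, 0.1, -0.0], [0, 0, -0.05]]
[[0.4, 0.1, -0.0], [0, 0, -0.06]]
[[0.4, 0.2, -0.0], [0, 0, -0.06]]
[[0.4, 0.2, -0.0], [0, 0, -0.06]]
[[0.4, 0.1, -0.0], [0, 0, -0.07]]
```

Then back off, lift, and swing clear of the tray for a check.

Call:
move_arm:
  targets:
    - [[0.4, 0, 0.1], [0, 0, -0.05], 18]
    - [[0.5, 0.1, 0], [0, 0, -0.04], 18]
    - [[0.4, 0.1, 0], [0, 0, -0.05], 18]
    - [[0.4, 0.1, 0], [0, 0, -0.05], 18]
    - [[0.4, 0.1, 0], [0, 0, -0.06], 18]
    - [[0.4, 0.2, 0], [0, 0, -0.06], 18]
    - [[0.4, 0.2, 0], [0, 0, -0.06], 18]
    - [[0.4, 0.1, 0], [0, 0, -0.07], 18]
    - [[0.3, 0, 0], [0, 0, 0], 18]
    - [[0, 0, 0], [0, 0, 0], 18]
    - [[-2, 0, 0], [0, 0, 0], 18]
    - [[-2, 0, -2], [0, 0, 0], 18]
    - [[-3, 0, -4], [0, 0, 0], 18]
    - [[-4, 0, -4], [0, 0, 0], 18]
    - [[-5, 0, 0], [0, 0, 0], 18]
    - [[-5, 0, 0], [0, 0, 0], 18]
    - [[-5, 0, 0], [0, 0, 0], 18]
    - [[-5, 0, 0], [0, 0, 0], 18]
    - [[-5, 0, 0], [0, 0, 0], 18]
    - [[0, 0, 0], [0, 0, 0], 18]

```text
time: 17.23
ee_pos: [0.5118, -0.3338, 0.1908]
eef_rot: [0.76, 0.65, -0.001, -0.0]
ft_force: [0.3, 0.2, -1.1]
width: 0.0156
grip_force: 0.0
```

```bash
python3 - <<'E'
from bench import r
from h import *
c=r.camera("top");S=4;x0,y0=200,128
cv2.imwrite("pics/t6.png",cv2.resize(c["image"][y0:y0+140,x0:x0+160],None,fx=S,fy=S,interpolation=cv2.INTER_CUBIC))
E
```

```text
(no output)
```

View pics/t6.png

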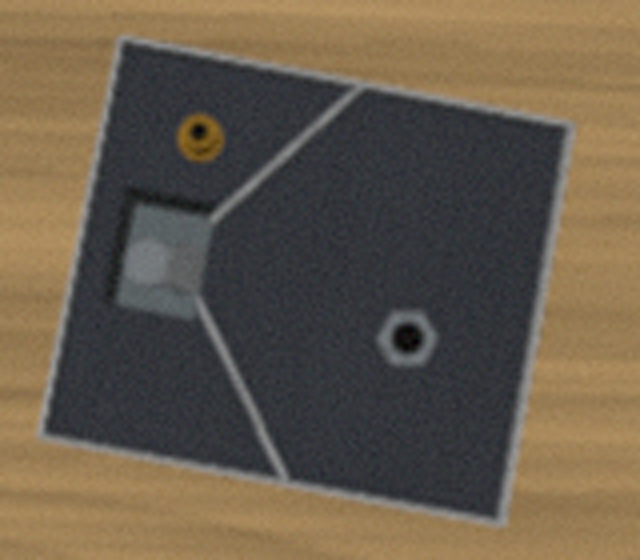

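The sorting area is clear except for the nut, still at (407,338). The bush is still at (200,138), and all the blanks are in the slot near (160,262).

```bash
python3 -c "
from bench import r
print(r.close_job())"
```

```text
the job is handed in; nothing more can be done
None
```

I swept all three blanks one at a time through the gate into the slot, left the nut and bush where they were, and handed the job in at about 17 s.

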